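# Shake stone beads evenly into a setting tray

### The job

Take the shaker by its handle and shake the six stone beads out evenly over the four-bay tray, so that all six end up in the tray and no bay stays empty. Keep the spout low over the tray whenever you tip it, never touch a bead with the fingers and do not push the other things about. When it is empty, stand the shaker back level on its cork mat and let go.

Things in the scene. Friction and masses are not known exactly. Their poses are not given: they have to be found in the camera images.
- shaker: aluminium channel-shaped shaker with a clear roof, 176 mm long, 38 mm wide (32 mm inside), roof at 40 mm, lying flat on the cork mat; origin at the centre of its underside, x along it to the spout, z up; 200 g empty. The beads stand in single file inside. The last 28 mm are open at the front and on top, their floor a ramp rising 15 degrees, which keeps the beads in while it is level
- handle (a point): middle of the wooden fin handle on the shaker's roof, 63 mm above the underside, 5 mm ahead of the origin; the fin is 50 mm long (shaker's x), 16 mm thick (y) and reaches from 40 to 86 mm above the underside; pinch it from above across the thickness
- spout (a point): middle of the ramp's outer edge, where beads leave: 88 mm ahead of the shaker's origin, 11 mm above its underside. Beads come out only when the shaker is tipped spout down by some 15 to 35 degrees and shaken to and fro along its x; how far depends on hidden friction and on how many are left, and several may come at once
- tray: wooden tray 252 x 124 mm, 32 mm high, fixed to the bench, with four equal bays side by side along its x axis; walls 4 mm, floor 5 mm thick; each bay is 58 mm wide (x) and 116 mm long (y), bay centres at x = -93, -31, 31 and 93 mm; origin under the tray's centre
- mat: thin cork mat 220 x 110 mm, 4 mm thick, stuck to the bench; origin under its centre, x along its length; the shaker's starting and final place
- bead0: a chunky polished black stone bead, a rounded block 24 x 20 x 18 mm, about 24 g, slippery; origin at its centre. All six start inside the shaker on its floor; they are alike, which one goes where does not matter
- bead1: a chunky polished black stone bead, a six-sided disc about 22 mm across and 18 mm thick, about 24 g, slippery; origin at its centre. All six start inside the shaker on its floor; they are alike, which one goes where does not matter
- bead2: a chunky polished black stone bead, a rounded block 24 x 20 x 18 mm, about 24 g, slippery; origin at its centre. All six start inside the shaker on its floor; they are alike, which one goes where does not matter
- bead3: a chunky polished black stone bead, a six-sided disc about 22 mm across and 18 mm thick, about 24 g, slippery; origin at its centre. All six start inside the shaker on its floor; they are alike, which one goes where does not matter
- bead4: a chunky polished black stone bead, a rounded block 24 x 20 x 18 mm, about 24 g, slippery; origin at its centre. All six start inside the shaker on its floor; they are alike, which one goes where does not matter
- bead5: a chunky polished black stone bead, a six-sided disc about 22 mm across and 18 mm thick, about 24 g, slippery; origin at its centre. All six start inside the shaker on its floor; they are alike, which one goes where does not matter
- spool: brass wire spool standing upright, 40 mm across, 35 mm high; origin under its centre; a bystander
- pliers: small pliers with yellow grips, 150 mm long, lying flat; origin under the middle; a bystander
- carton: open cardboard box 120 x 90 x 50 mm; origin under its centre; a bystander
- varnish: white plastic bottle, 52 mm across, 110 mm high; origin under its centre; a bystander
- pendant: flat red resin pendant, 80 mm long, 10 mm thick; origin under its round part; a bystander

How it is judged (in metres and radians):
On the way, in this order (a step that is already met when the one before it is completed fails the run):
1. the shaker is lifted off its mat with all six beads still in it (height (world z) of shaker above 0.04 m and angle between shaker's own z axis and vertical below 0.3 rad and distance between each of bead0, bead1, bead2, bead3, bead4, bead5 and shaker below 0.105 m), for 0.1 s.
2. all six beads are in the tray, at least one in every bay, while the shaker is still held up (x of bead0 in the frame of tray between -0.123 and 0.123 m and y of bead0 in the frame of tray between -0.059 and 0.059 m and z of bead0 in the frame of tray between 0.005 and 0.036 m and x of bead1 in the frame of tray between -0.123 and 0.123 m and y of bead1 in the frame of tray between -0.059 and 0.059 m and z of bead1 in the frame of tray between 0.005 and 0.036 m and x of bead2 in the frame of tray between -0.123 and 0.123 m and y of bead2 in the frame of tray between -0.059 and 0.059 m and z of bead2 in the frame of tray between 0.005 and 0.036 m and x of bead3 in the frame of tray between -0.123 and 0.123 m and y of bead3 in the frame of tray between -0.059 and 0.059 m and z of bead3 in the frame of tray between 0.005 and 0.036 m and x of bead4 in the frame of tray between -0.123 and 0.123 m and y of bead4 in the frame of tray between -0.059 and 0.059 m and z of bead4 in the frame of tray between 0.005 and 0.036 m and x of bead5 in the frame of tray between -0.123 and 0.123 m and y of bead5 in the frame of tray between -0.059 and 0.059 m and z of bead5 in the frame of tray between 0.005 and 0.036 m and (x of bead0 in the frame of tray between -0.124 and -0.062 m or x of bead1 in the frame of tray between -0.124 and -0.062 m or x of bead2 in the frame of tray between -0.124 and -0.062 m or x of bead3 in the frame of tray between -0.124 and -0.062 m or x of bead4 in the frame of tray between -0.124 and -0.062 m or x of bead5 in the frame of tray between -0.124 and -0.062 m) and (x of bead0 in the frame of tray between -0.062 and 0 m or x of bead1 in the frame of tray between -0.062 and 0 m or x of bead2 in the frame of tray between -0.062 and 0 m or x of bead3 in the frame of tray between -0.062 and 0 m or x of bead4 in the frame of tray between -0.062 and 0 m or x of bead5 in the frame of tray between -0.062 and 0 m) and (x of bead0 in the frame of tray between 0 and 0.062 m or x of bead1 in the frame of tray between 0 and 0.062 m or x of bead2 in the frame of tray between 0 and 0.062 m or x of bead3 in the frame of tray between 0 and 0.062 m or x of bead4 in the frame of tray between 0 and 0.062 m or x of bead5 in the frame of tray between 0 and 0.062 m) and (x of bead0 in the frame of tray between 0.062 and 0.124 m or x of bead1 in the frame of tray between 0.062 and 0.124 m or x of bead2 in the frame of tray between 0.062 and 0.124 m or x of bead3 in the frame of tray between 0.062 and 0.124 m or x of bead4 in the frame of tray between 0.062 and 0.124 m or x of bead5 in the frame of tray between 0.062 and 0.124 m) and height (world z) of shaker above 0.04 m), for 0.1 s.
At the end, for the whole second after the job is handed in: All six beads lie at rest in the tray, at least one in each of its four bays (so one to three per bay); the shaker is back on its cork mat, its origin within 60 mm along and 50 mm across the mat from the mat's centre, level within 0.1 rad, at rest and released (x of bead0 in the frame of tray between -0.123 and 0.123 m and y of bead0 in the frame of tray between -0.059 and 0.059 m and z of bead0 in the frame of tray between 0.005 and 0.036 m and x of bead1 in the frame of tray between -0.123 and 0.123 m and y of bead1 in the frame of tray between -0.059 and 0.059 m and z of bead1 in the frame of tray between 0.005 and 0.036 m and x of bead2 in the frame of tray between -0.123 and 0.123 m and y of bead2 in the frame of tray between -0.059 and 0.059 m and z of bead2 in the frame of tray between 0.005 and 0.036 m and x of bead3 in the frame of tray between -0.123 and 0.123 m and y of bead3 in the frame of tray between -0.059 and 0.059 m and z of bead3 in the frame of tray between 0.005 and 0.036 m and x of bead4 in the frame of tray between -0.123 and 0.123 m and y of bead4 in the frame of tray between -0.059 and 0.059 m and z of bead4 in the frame of tray between 0.005 and 0.036 m and x of bead5 in the frame of tray between -0.123 and 0.123 m and y of bead5 in the frame of tray between -0.059 and 0.059 m and z of bead5 in the frame of tray between 0.005 and 0.036 m and (x of bead0 in the frame of tray between -0.124 and -0.062 m or x of bead1 in the frame of tray between -0.124 and -0.062 m or x of bead2 in the frame of tray between -0.124 and -0.062 m or x of bead3 in the frame of tray between -0.124 and -0.062 m or x of bead4 in the frame of tray between -0.124 and -0.062 m or x of bead5 in the frame of tray between -0.124 and -0.062 m) and (x of bead0 in the frame of tray between -0.062 and 0 m or x of bead1 in the frame of tray between -0.062 and 0 m or x of bead2 in the frame of tray between -0.062 and 0 m or x of bead3 in the frame of tray between -0.062 and 0 m or x of bead4 in the frame of tray between -0.062 and 0 m or x of bead5 in the frame of tray between -0.062 and 0 m) and (x of bead0 in the frame of tray between 0 and 0.062 m or x of bead1 in the frame of tray between 0 and 0.062 m or x of bead2 in the frame of tray between 0 and 0.062 m or x of bead3 in the frame of tray between 0 and 0.062 m or x of bead4 in the frame of tray between 0 and 0.062 m or x of bead5 in the frame of tray between 0 and 0.062 m) and (x of bead0 in the frame of tray between 0.062 and 0.124 m or x of bead1 in the frame of tray between 0.062 and 0.124 m or x of bead2 in the frame of tray between 0.062 and 0.124 m or x of bead3 in the frame of tray between 0.062 and 0.124 m or x of bead4 in the frame of tray between 0.062 and 0.124 m or x of bead5 in the frame of tray between 0.062 and 0.124 m) and x of shaker in the frame of mat between -0.06 and 0.06 m and y of shaker in the frame of mat between -0.05 and 0.05 m and angle between shaker's own z axis and vertical below 0.1 rad and height (world z) of shaker below 0.012 m and linear speed of shaker below 0.03 m/s and linear speed of each of bead0, bead1, bead2, bead3, bead4, bead5 below 0.05 m/s); the robot touches nothing.
It fails at once if the fingers touch a bead (contact force between the fingers and bead0 above 0.3 N or contact force between the fingers and bead1 above 0.3 N or contact force between the fingers and bead2 above 0.3 N or contact force between the fingers and bead3 above 0.3 N or contact force between the fingers and bead4 above 0.3 N or contact force between the fingers and bead5 above 0.3 N).
It fails at once if the shaker is tipped spout down past 0.3 rad with its spout more than 180 mm above the table (angle between shaker's own z axis and vertical above 0.3 rad and height (world z) of spout above 0.18 m).
It fails at once if a bystander is moved by more than 30 mm (distance of any of spool, pliers, carton, varnish, pendant from where it was at the start of the episode above 0.03 m).
It also fails if it takes over 72 s, if anything falls off the work surface, if the arm or the gripper's body presses on something with over 40 N, if the wrist force passes 120 N, or if a joint passes its speed limit or range.

### The arm

A 6-joint arm with a two-finger parallel gripper is mounted at the origin on the work surface. World frame = base frame: x ahead of the robot, y to its left, z up, the work surface at z = 0. Lengths are in mm, angles in rad, forces in N, time in s.
With the tool pointing down it reaches from about 350 to 775 mm from the base axis. Payload 7.3 kg.
Tool frame: the origin (TCP) lies midway between the tips of the shut fingers; the grasp point (between the pads) lies 19 mm behind it (bot.tcp_to_grasp is the distance from the TCP to the grasp point, in mm); z points along the fingers, y is the line along which they close (so a half turn about z gives the same grasp; the last joint's range is limited). The gripper opens to 92 mm and grips with 3 to 60 N. Pads are 19 mm wide; open, the fingers measure 130 mm over their backs; the gripper's body (75 mm by 190 mm) begins 47 mm behind the grasp point.
Start: joints at [-1.325, 0.342, 1.524, -0, 1.275, -0.146], TCP at [200.496, -485.228, 226.741] pointing down, gripper open.
Joint ranges: [-2.53, 2.53], [-0.77, 2.02], [0.04, 2.7], [-1, 4.14], [0.28, 2.66], [-3.11, 3.11]. Speed limits (rad/s): [2.57, 2.57, 3.14, 3.14, 3.14, 3.14].

### API

Orientations are given as [roll, pitch, yaw] about the fixed x, y, z axes, in that order (R = Rz(yaw) Ry(pitch) Rx(roll)).
In Python, from plant import bot, viewer gives the robot as it stands. The module is installed in compiled form; this text tells all that it offers.
- The arm moves only by the shell command python3 -m handwheel 'ROWS'. ROWS is text: rows parted by semicolons, each of 7 numbers parted by spaces: the shift along the tool's x, y, z scaled (see below), then the turn, a rotation vector about the tool's x, y, z scaled (see below), then the opening, from -1 (shut) to 1 (fully open), so that 0 is half open. In form: tx ty tz rx ry rz gripper; .... A call has 1 to 8 rows; each row is the pose to reach, as a shift and turn from the pose commanded when the call began, along the tool's axes at that moment, turning the shorter way round; what a row does not reach only later rows make up. The controller multiplies each number of a shift by 10 cm and each number of a turn by pi rad. A row lasts 1/12 s, in which the tool goes at most 41.7 mm and 7.16 degrees, less where a joint would pass 70% of its speed; a pose out of reach is approached as far as the arm can. A call with a number of a shift or a turn outside -1 to 1 is refused whole. A call with a gripper value outside its range is refused whole. The fingers move at their own pace and stop on an object; the grip force is fixed at half the most. Time passes only in rows, so rows that repeat a pose let the fingers close. It gives the time, the measured TCP pose, the force, the opening and the grip force at its end, in the units of the state.
- bot.get_obs(): the state, without advancing time (a new reading comes with each control period).
- viewer.capture(name): name is "side" or "top" or "wrist"; returns a dict with "frame" (400x640x3 uint8, red, green, blue), "fov_y" (degrees; the focal length in pixels is half the picture's height over the tangent of half this angle, whatever the lens; pixels are square), "cx", "cy" (the principal point, pixels), "dist_coeffs" ([k1, k2, p1, p2, k3] as OpenCV has them; the pictures are not rectified), "T" (4x4, takes a point from camera to world coordinates). Camera axes: x right, y down, z forward; pixel columns grow to the right and rows downward; lengths in mm; the calibration is good to about 2 mm. A picture is of the moment at which its call begins. There is no depth.
- bot.close_job(): hands the job in; it is judged then, once.
Trained networks look in a picture, given as the dict that the camera call returned (one of the last four; its "shot" number tells which), for a name from the list of things; names that differ only in an ending like _2 or _b are one class to them, and where a whole thing is asked for, a point or a joint stands for the part that bears it (a point fixed in the world has none). Each returns a list of dicts, best first, with "score" (0 to 1); they miss things now and then, are a little off and sometimes report something else, mostly with a low value. They report only what shows in the picture. A call takes as long as a camera call.
- viewer.recognise(target, picture): "centre" ([column, row] in pixels, amid what is visible of it).
- viewer.cut_out(target, picture): "pixels" (400x640 bool, what is visible of it) and "centre" ([column, row] in pixels, amid what is visible of it).
The state is a dict: "time": time; "joint_positions": joint angles; "dq": joint speeds; "tau": joint torques, N m; "tool_pos": TCP position; "tcp_rot": TCP orientation; "contact_force": force on the tool from outside, world axes, zero at the start; "moment": the same for the moment, N m; "grip_width": finger opening in mm; "finger_force": force on a finger pad.
Only numpy, scipy, OpenCV 4.12 (cv2) and the standard library are available. Lean on these libraries where they do the work, as an engineer would, in place of code of your own. Each camera call takes 0.05 s, during which the arm holds its last target. There are 200 camera calls.

## Working session

There is one attempt and no reset: what is moved stays moved. The work goes in short steps, Python scripts to look and compute and a shell command to move; the robot and the scene stay as the last step left them, time stands still between calls to the robot, and variables do not carry over. Pictures are saved under pics/ and viewed, at most 10 in all, crops included, and the job is handed in when it is done.

```bash
mkdir -p pics
cat > h.py <<'E'
import numpy as np, cv2
from plant import bot, viewer
from scipy.spatial.transform import Rotation as R
def K(p):
    f=p["frame"].shape[0]/2/np.tan(np.radians(p["fov_y"])/2)
    return np.array([[f,0,p["cx"]],[0,f,p["cy"]],[0,0,1.]])
def toplane(p,uv,z):
    uv=np.array(uv,float).reshape(-1,1,2)
    n=cv2.undistortPoints(uv,K(p),np.array(p["dist_coeffs"],float)).reshape(-1,2)
    T=np.array(p["T"]); d=np.c_[n,np.ones(len(n))]@T[:3,:3].T; o=T[:3,3]
    return o+d*((z-o[2])/d[:,2])[:,None]
def proj(p,X):
    T=np.linalg.inv(np.array(p["T"])); X=np.array(X,float).reshape(-1,3)
    r,_=cv2.Rodrigues(T[:3,:3]); return cv2.projectPoints(X,r,T[:3,3],K(p),np.array(p["dist_coeffs"],float))[0].reshape(-1,2)
def save(p,n): cv2.imwrite("pics/"+n+".png",p["frame"][:,:,::-1])
def rect(p,mask,z):
    c=max(cv2.findContours(mask.astype(np.uint8),0,1)[0],key=cv2.contourArea).reshape(-1,2)
    return cv2.minAreaRect(toplane(p,c,z)[:,:2].astype(np.float32))
E
cat > a.py <<'E'
from h import *
for c in ("top","side"):
    p=viewer.capture(c); save(p,c+"0")
    for n,z in (("shaker",40),("handle",86),("tray",32),("mat",4),("spool",35),("pliers",10),("carton",50),("varnish",110),("pendant",10)):
        r=viewer.cut_out(n,p)
        for q in r[:1]: print(c,n,round(q["score"],2),np.round(q["centre"]),toplane(p,q["centre"],z)[0].round(), [np.round(v,2) for v in rect(p,q["pixels"],z)])
    print(np.array(p["T"]).round(2).tolist())
E
python3 a.py; python3 -c "
from h import *;print(bot.get_obs())"
```

```text
top shaker 0.77 [430. 226.] [ 477. -323.   40.] [array([ 479.58, -319.57]), array([183.7 ,  39.17]), np.float64(81.39)]
top handle 0.55 [431. 225.] [ 483. -310.   86.] [array([ 480.79, -303.91]), array([176.75,  37.18]), np.float64(81.49)]
top tray 0.77 [296. 201.] [560.  57.  32.] [array([558.79,  55.24]), array([126.22, 251.64]), np.float64(82.28)]
top mat 0.72 [417. 215.] [ 512. -298.    4.] [array([ 484.58, -310.94]), array([224.23, 113.11]), np.float64(80.59)]
top spool 0.5 [359. 245.] [ 431. -119.   35.] [array([ 437.54, -118.83]), array([39.71, 36.52]), np.float64(88.38)]
top pliers 0.69 [357. 145.] [ 721. -125.   10.] [array([ 716.92, -131.56]), array([ 55.26, 142.56]), np.float64(19.7)]
top carton 0.72 [174. 192.] [592. 394.  50.] [array([585.12, 393.5 ]), array([120.24, 103.21]), np.float64(3.82)]
top varnish 0.75 [404. 157.] [ 666. -236.  110.] [array([ 663.02, -243.83]), array([51.18, 64.19]), np.float64(43.29)]
top pendant 0.95 [195. 246.] [438. 349.  10.] [array([443.55, 341.55]), array([54.61, 80.22]), np.float64(89.65)]
[[-0.02, -1.0, 0.07, 494.82], [-1.0, 0.02, -0.03
[... 1241 characters left out ...]
1.0, 'joint_positions': array([-1.32501302e+00,  3.41938503e-01,  1.52412254e+00,  5.49318274e-07,
        1.27542935e+00, -1.45978244e-01]), 'dq': array([ 6.91374481e-04, -7.60627065e-05,  1.82219955e-03,  1.03165592e-05,
       -1.55689390e-03,  7.29759432e-04]), 'tau': array([-2.52183352e-03, -4.31146145e+01, -2.44485784e+01,  7.17652333e-02,
        4.84383549e-02,  1.07105433e-05]), 'tool_pos': array([ 200.48500543, -485.21094734,  226.76456934]), 'tcp_rot': array([3.14149140e+00, 1.43561293e-05, 3.91761393e-01]), 'contact_force': array([-0.50778799, -0.8521317 ,  0.52596302]), 'moment': array([-0.00107222,  0.05286057,  0.01698264]), 'finger_force': 0.0, 'grip_width': 91.8805136219025}
```

View pics/top0.png

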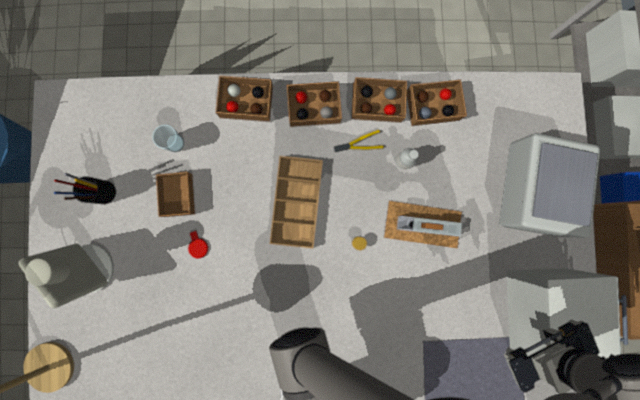

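View pics/side0.png

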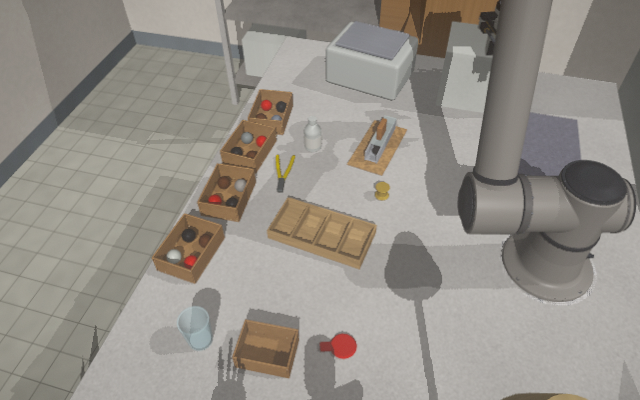

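Run:
```python
import cv2,numpy as np
a=cv2.imread("pics/top0.png")[190:260,375:480];b=cv2.imread("pics/side0.png")[105:180,335:425]
r=lambda i:cv2.resize(i,(400,int(400*i.shape[0]/i.shape[1])),interpolation=cv2.INTER_CUBIC)
a,b=r(a),r(b);h=max(len(a),len(b));o=np.zeros((h,800,3),np.uint8);o[:len(a),:400]=a;o[:len(b),400:]=b
cv2.imwrite("pics/z1.png",o)
```

```text
(no output)
```

View pics/z1.png

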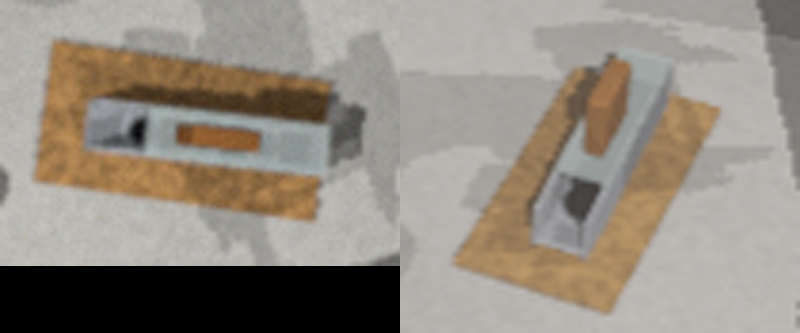

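```bash
cat > b.py <<'E'
from h import *
for c in ("top","side"):
    p=viewer.capture(c); m=viewer.cut_out("shaker",p)[0]["pixels"]
    h=cv2.cvtColor(p["frame"],cv2.COLOR_RGB2HSV); f=(m&(h[...,1]>90)&(h[...,0]<25)).astype(np.uint8)
    f[:,:]=cv2.morphologyEx(f,cv2.MORPH_OPEN,np.ones((2,2)))
    n,l,s,ce=cv2.connectedComponentsWithStats(f); 
    ctr=proj(p,[[480,-318,63]])[0]; i=1+np.argmax([s[k][4]-20*np.hypot(*(ce[k]-ctr)) for k in range(1,n)])
    print(c,s[i],ce[i])
    # fit: silhouette of box fin vs blob
    from scipy.optimize import minimize
    def sil(q):
        x,y,a=q;d=np.array([np.cos(a),np.sin(a)]);e=np.array([-d[1],d[0]])
        X=[[*(np.array([x,y])+i*25*d+j*8*e),z] for i in(-1,1) for j in(-1,1) for z in(40,86)]
        hu=cv2.convexHull((proj(p,X)*16).astype(np.int32)); o=np.zeros((6400,10240),np.uint8) if 0 else None
        hu=cv2.convexHull(proj(p,X).astype(np.float32)); M=cv2.moments(hu); return M["m10"]/M["m00"],M["m01"]/M["m00"],M["m00"]
    def cost(q): u,v,A=sil([q[0],q[1],1.42]); return (u-ce[i][0])**2+(v-ce[i][1])**2
    r=minimize(cost,[480,-318],method="Nelder-Mead"); print(r.x,r.fun,sil([*r.x,1.42])[2],s[i][4])
E
python3 b.py
python3 - <<'E'
from scipy.spatial.transform import Rotation as R
import sys; sys.path.insert(0,'.')
from h import *
o=bot.get_obs(); r=R.from_euler('xyz',o['tcp_rot']); 
for z in (150,): print(r.inv().apply(np.array([480,-318,z])-o['tool_pos']), (r.inv()*R.from_euler('xyz',[np.pi,0,1.42])).as_rotvec()/np.pi)
E
```

```text
top [423 224  21   7 107] [432.93457944 226.85046729]
[ 476.27996879 -322.37845349] 3.8465749387935106e-10 142.6899740160443 107
side [378 120  10  21 136] [381.89705882 129.44117647]
[ 475.2273884  -314.96555303] 1.4599247527793793e-10 180.70576357585378 136
[322.2040537  -47.83449474  76.7165813 ] [ 1.48207109e-05  2.54129741e-05 -3.27298802e-01]
```

```bash
H="python3 -m handwheel"
$H '0.8 -0.12 0.1 0 0 0 1;0.8 -0.12 0.1 0 0 0 1;0.8 -0.12 0.1 0 0 0 1' | tail -1
$H '0.8 -0.12 0.1 0 0 0 1;0.8 -0.12 0.1 0 0 0 1;0.8 -0.12 0.1 0 0 0 1'| tail -1
$H '0.8 -0.12 0.1 0 0 0 1;0.8 -0.12 0.1 0 0 0 1;0.8 -0.12 0.1 0 0 0 1'| tail -1
$H '0.8 -0.12 0.2 0 0 -0.327 1;0.8 -0.12 0.2 0 0 -0.327 1;0.8 -0.12 0.2 0 0 -0.327 1;0.8 -0.12 0.2 0 0 -0.327 1;0.8 -0.12 0.2 0 0 -0.327 1;0.8 -0.12 0.2 0 0 -0.327 1;0.8 -0.12 0.2 0 0 -0.327 1;0.8 -0.12 0.2 0 0 -0.327 1'
$H '0 0 0 0 0 -0.01 1;0 0 0 0 0 -0.01 1;0 0 0 0 0 -0.01 1'
cat > c.py <<'E'
from h import *
p=viewer.capture("wrist"); import sys; save(p,sys.argv[1])
o=bot.get_obs(); print(o["time"],o["tool_pos"],o["tcp_rot"],o["grip_width"],o["finger_force"],o["joint_positions"].round(2))
print(proj(p,[[480,-318,90]]), toplane(p,[[320,200]],90))
E
python3 c.py w1
```

```text
finger_force: 0.0
finger_force: 0.0
finger_force: 0.0
time: 2.62
tool_pos: [477.4, -319.4, 176.8]
tcp_rot: [-3.141, 0.0, 1.398]
contact_force: [-0.4, 0.7, -0.2]
grip_width: 92.0
finger_force: 0.0
time: 2.87
tool_pos: [477.5, -319.2, 176.8]
tcp_rot: [-3.142, 0.0, 1.422]
contact_force: [0.2, 0.2, 0.1]
grip_width: 91.8
finger_force: 0.0
2.9167 [ 477.55324654 -319.12662402  176.74827012] [-3.14146733e+00  1.50349326e-04  1.42148350e+00] 91.54700292232619 0.0 [-0.72  0.47  1.46 -0.    1.21 -0.57]
[[327.66283163 203.77865412]] [[ 474.3072728  -313.87459025   90.        ]]
```

View pics/w1.png

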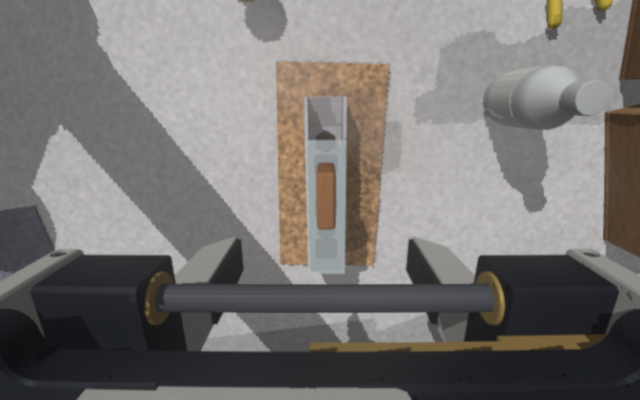

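Run:
```python
from h import *
p=viewer.capture("wrist"); print(np.array(p["T"]).round(2))
print(toplane(p,[[326,163],[326,229],[326,197]],90))
print(toplane(p,[[307,142],[344,142],[309,271],[344,271]],44))
print(toplane(p,[[277,62],[388,64],[281,265],[375,265]],4))
```

```text
[[ 9.9000e-01 -1.4000e-01 -5.0000e-02  4.8955e+02]
 [-1.5000e-01 -9.4000e-01 -3.0000e-01 -2.3803e+02]
 [-0.0000e+00  3.0000e-01 -9.5000e-01  3.3433e+02]
 [ 0.0000e+00  0.0000e+00  0.0000e+00  1.0000e+00]]
[[ 483.69850964 -284.38217327   90.        ]
 [ 475.47278829 -339.69185536   90.        ]
 [ 479.5955622  -311.96772464   90.        ]]
[[ 468.27846487 -271.30500088   44.        ]
 [ 501.72908067 -276.33089628   44.        ]
 [ 448.35148091 -402.9865144    44.        ]
 [ 484.41240261 -408.39127881   44.        ]]
[[ 449.21410896 -195.36470269    4.        ]
 [ 555.6309165  -213.15466488    4.        ]
 [ 411.34370533 -412.9699792     4.        ]
 [ 520.85840261 -429.39208933    4.        ]]
```

```bash
H="python3 -m handwheel"
$H '0.03 0.02 0.4 0 0 0 1;0.03 0.02 0.8 0 0 0 1;0.03 0.02 0.8 0 0 0 1' | tail -6
$H '0 0 0.2 0 0 0 1;0 0 0.46 0 0 0 1;0 0 0.46 0 0 0 1;0 0 0.46 0 0 0 1'|tail -6
$H '0 0 0 0 0 0 -1;0 0 0 0 0 0 -1;0 0 0 0 0 0 -1;0 0 0 0 0 0 -1;0 0 0 0 0 0 -1;0 0 0 0 0 0 -1;0 0 0 0 0 0 -1;0 0 0 0 0 0 -1'
```

```text
time: 3.22
tool_pos: [476.7, -313.1, 90.1]
tcp_rot: [-3.131, -0.007, 1.422]
contact_force: [-1.1, 1.9, -1.4]
grip_width: 92.1
finger_force: 0.0
time: 3.55
tool_pos: [480.2, -316.0, 51.4]
tcp_rot: [-3.14, -0.001, 1.423]
contact_force: [0.0, -0.1, -0.6]
grip_width: 91.7
finger_force: 0.0
time: 4.22
tool_pos: [480.3, -316.0, 50.8]
tcp_rot: [-3.142, 0.0, 1.423]
contact_force: [-0.6, -1.0, 0.1]
grip_width: 43.1
finger_force: 0.0
```

```bash
H="python3 -m handwheel"
$H '0 0 0 0 0 0 -1;0 0 0 0 0 0 -1;0 0 0 0 0 0 -1;0 0 0 0 0 0 -1;0 0 0 0 0 0 -1;0 0 0 0 0 0 -1;0 0 0 0 0 0 -1;0 0 0 0 0 0 -1'|tail -3
$H '0 0 -0.05 0 0 0 -1;0 0 -0.15 0 0 0 -1;0 0 -0.3 0 0 0 -1;0 0 -0.45 0 0 0 -1;0 0 -0.6 0 0 0 -1;0 0 -0.75 0 0 0 -1;0 0 -0.8 0 0 0 -1;0 0 -0.8 0 0 0 -1'
cat > d.py <<'E'
from h import *
import sys
nm=sys.argv[1]; cams=sys.argv[2:]
ims=[]
for c in cams:
    p=viewer.capture(c); f=p["frame"][:,:,::-1].copy()
    g=bot.get_obs(); s=proj(p,[g["tool_pos"]])[0]
    if c=="wrist": f=f[:,120:520]
    else:
        u,v=int(np.clip(s[0],100,540)),int(np.clip(s[1],75,325)); f=f[v-75:v+75,u-100:u+100]
    ims.append(cv2.resize(f,(400,int(400*f.shape[0]/f.shape[1])),interpolation=cv2.INTER_CUBIC))
h=max(map(len,ims)); o=np.zeros((h,400*len(ims),3),np.uint8)
for i,m in enumerate(ims): o[:len(m),400*i:400*i+400]=m
cv2.imwrite("pics/%s.png"%nm,o)
print(g["time"],g["tool_pos"].round(1),g["tcp_rot"].round(3),g["grip_width"],g["finger_force"],g["contact_force"].round(1),g["moment"].round(2),g["joint_positions"].round(2))
E
python3 d.py l1 side wrist
```

```text
contact_force: [-0.7, 0.3, -2.3]
grip_width: 15.8
finger_force: 30.0
time: 5.55
tool_pos: [481.1, -316.5, 132.6]
tcp_rot: [3.139, 0.002, 1.423]
contact_force: [-0.3, -0.9, -3.5]
grip_width: 15.8
finger_force: 30.0
5.65 [ 480.1 -315.8  130.4] [-3.141 -0.     1.423] 15.759612717822842 29.997031688690186 [ 0.3 -1.5 -4.2] [ 0.03 -0.07  0.05] [-0.72  0.52  1.52 -0.    1.1  -0.57]
```

View pics/l1.png

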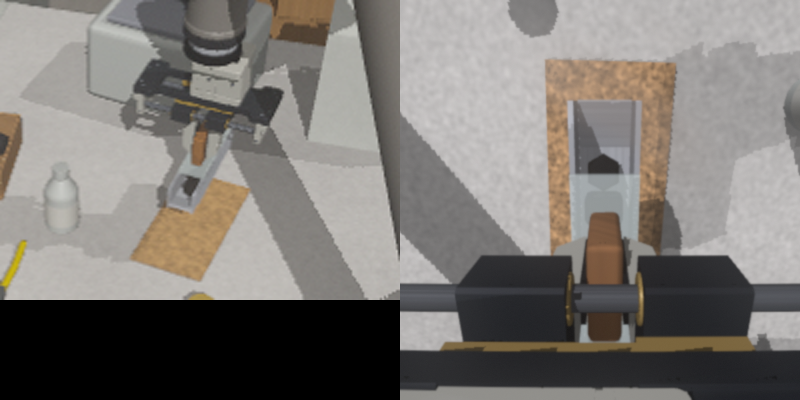

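```bash
H="python3 -m handwheel"
$H '0.02 0 0 0 0.03 -0.004 -1;0.1 -0.02 0 0 0.03 -0.004 -1;0.25 -0.05 0 0 0.03 -0.004 -1;0.4 -0.1 0 0 0.03 -0.004 -1;0.55 -0.15 0 0 0.03 -0.004 -1;0.7 -0.2 0 0 0.03 -0.004 -1;0.85 -0.25 0 0 0.03 -0.004 -1;1 -0.27 -0.03 0 0.03 -0.004 -1'|sed -n 1,3p
$H '0.15 -0.05 0 0 0 0 -1;0.3 -0.1 0 0 0 0 -1;0.45 -0.15 0 0 0 0 -1;0.6 -0.2 0 0 0 0 -1;0.75 -0.22 0 0 0 0 -1;0.88 -0.24 0 0 0 0 -1;0.95 -0.25 0 0 0 0 -1;1 -0.25 0 0 0 0 -1'|sed -n 1,3p
$H '0.1 -0.03 0 0 0 0 -1;0.22 -0.06 0 0 0 0 -1;0.35 -0.1 0 0 0 0 -1;0.46 -0.13 0 0 0 0 -1;0.56 -0.16 0 0 0 0 -1;0.64 -0.18 0 0 0 0 -1;0.69 -0.19 0 0 0 0 -1;0.7 -0.19 0 0 0 0 -1'
python3 d.py t1 top wrist
```

```text
time: 6.32
tool_pos: [466.9, -211.4, 132.4]
tcp_rot: [-3.139, -0.094, 1.435]
time: 6.98
tool_pos: [456.9, -110.0, 143.3]
tcp_rot: [3.141, -0.094, 1.437]
time: 7.65
tool_pos: [447.4, -38.5, 149.8]
tcp_rot: [3.141, -0.094, 1.437]
contact_force: [-0.1, -0.3, -3.8]
grip_width: 16.1
finger_force: 30.0
7.75 [447.7 -39.4 149.8] [ 3.141 -0.094  1.436] 15.713009280519024 29.99845951795578 [ 0.  -0.1 -3.4] [-0.07 -0.09  0.02] [-0.33  0.29  1.84  0.11  1.03 -0.25]
```

View pics/t1.png

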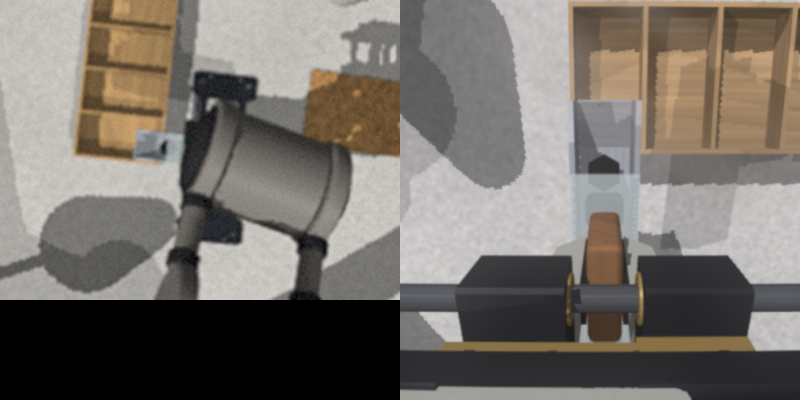

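```bash
H="python3 -m handwheel"
$H '0 0.01 0.1 0 0 0 -1;0.02 0.03 0.25 0 -0.02 0 -1;0.03 0.03 0.4 0 -0.05 0 -1;0.04 0.03 0.5 0 -0.085 0 -1;0.04 0.03 0.5 0 -0.085 0 -1;0.04 0.03 0.5 0 -0.085 0 -1'
cat > n.py <<'E'
from h import *
import sys
C=np.array([558,56.]);a=np.radians(-7.7);E=np.array([[np.cos(a),np.sin(a)],[-np.sin(a),np.cos(a)]])
for c in ("top","side"):
    p=viewer.capture(c); out=[]
    for q in viewer.recognise("bead0",p):
        w=E@(toplane(p,q["centre"],14)[0][:2]-C)
        if abs(w[0])<140 and abs(w[1])<120: out.append((round(q["score"],2),*w.round().astype(int)))
    # dark blobs
    g=p["frame"].max(2); m=np.zeros(g.shape,np.uint8)
    poly=[[*(C+E.T@np.array(v)),20] for v in ((-124,-60),(124,-60),(124,60),(-124,60))]
    cv2.fillPoly(m,[proj(p,poly).astype(np.int32)],1)
    n,l,s,ce=cv2.connectedComponentsWithStats(((g<45)&(m>0)).astype(np.uint8))
    print(c,out,"dark",[(int(s[k][4]),*(E@(toplane(p,ce[k],14)[0][:2]-C)).round().astype(int)) for k in range(1,n) if s[k][4]>8])
    if len(sys.argv)>1: cv2.imwrite(f"pics/{sys.argv[1]}{c}.png",cv2.resize(p["frame"][:,:,::-1][(150 if c=="top" else 180):(260 if c=="top" else 280),240:400],(640,440 if c=="top" else 400)))
g=bot.get_obs()
print(g["time"],g["tool_pos"].round(1),g["tcp_rot"].round(3),g["contact_force"].round(1),g["moment"].round(2),g["joint_positions"].round(2))
rr=R.from_euler("xyz",g["tcp_rot"]); S=g["tool_pos"]+rr.apply([83,0,36]); print("spout tray", (E@(S[:2]-C)).round(1),S[2].round(1),"tilt",np.degrees(np.arcsin(-rr.as_matrix()[2,0])).round(1))
E
python3 n.py
```

```text
time: 8.25
tool_pos: [451.6, -30.1, 99.7]
tcp_rot: [-3.14, 0.171, 1.44]
contact_force: [0.4, -1.3, -2.9]
grip_width: 16.1
finger_force: 30.0
top [] dark []
side [] dark []
8.45 [452.1 -32.3 100.9] [3.14  0.171 1.434] [-0.6 -0.2 -3.1] [ 0.24 -0.11 -0.04] [-0.12  0.39  1.88 -0.22  0.89  0.16]
spout tray [-92.8 -26.1] 51.3 tilt 9.8
```

```bash
H="python3 -m handwheel"
$H '0.04 0 -0.07 0 -0.028 0 -1;0.08 0 -0.14 0 -0.056 0 -1;0.16 0 -0.14 0 -0.056 0 -1;0 0 -0.14 0 -0.056 0 -1;0.16 0 -0.14 0 -0.056 0 -1;0 0 -0.14 0 -0.056 0 -1;0 0 0 0 0 0 -1;0 0 0 0 0 0 -1'
python3 n.py
```

```text
time: 9.12
tool_pos: [451.6, -31.8, 99.5]
tcp_rot: [3.14, 0.165, 1.436]
contact_force: [-0.1, -1.5, -3.9]
grip_width: 16.4
finger_force: 30.0
top [] dark []
side [(0.65, np.int64(-95), np.int64(13)), (0.39, np.int64(-82), np.int64(-113))] dark []
9.3167 [451.8 -32.2 100.6] [3.14  0.173 1.433] [-0.6  0.1 -3.6] [ 0.23 -0.08 -0.04] [-0.12  0.39  1.88 -0.22  0.89  0.16]
spout tray [-93.1 -26. ] 50.9 tilt 9.9
```

```bash
python3 d.py p1 side wrist
```

```text
9.4167 [451.9 -31.2 100.5] [3.14  0.173 1.436] 16.075070889597015 29.999093413352966 [ 0.2  0.  -3.6] [ 0.18 -0.09 -0.04] [-0.12  0.39  1.88 -0.22  0.89  0.16]
```

View pics/p1.png

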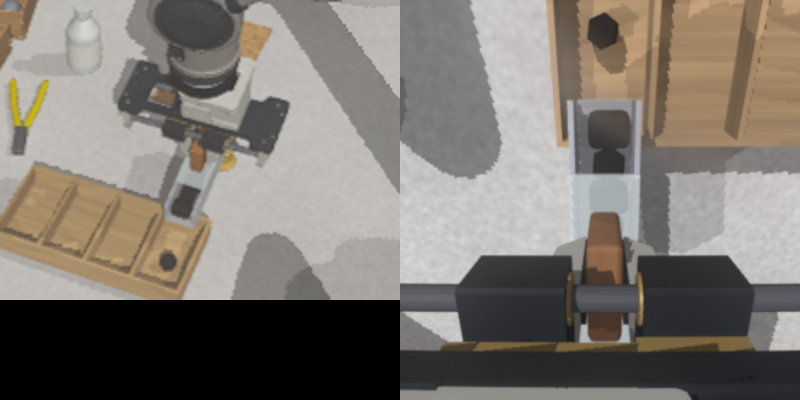

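```bash
H="python3 -m handwheel"
$H '0 0.04 0 0 0 0 -1;0 0.12 0 0 0 0 -1;0 0.22 0 0 0 0 -1;0 0.32 0 0 0 0 -1;0 0.42 0 0 0 0 -1;0 0.52 0 0 0 0 -1;0 0.6 0 0 0 0 -1;0 0.62 0 0 0 0 -1'|sed -n 1,3p
python3 n.py
$H '0.04 0 -0.07 0 -0.028 0 -1;0.08 0 -0.14 0 -0.056 0 -1;0.16 0 -0.14 0 -0.056 0 -1;0 0 -0.14 0 -0.056 0 -1;0 0 0 0 0 0 -1;0 0 0 0 0 0 -1'|sed -n 1,3p
python3 n.py
```

```text
time: 10.08
tool_pos: [515.0, -39.5, 100.2]
tcp_rot: [3.14, 0.173, 1.436]
top [] dark [(70, np.int64(-84), np.int64(19))]
side [(0.46, np.int64(-20), np.int64(-101)), (0.45, np.int64(-98), np.int64(18))] dark []
10.2833 [512.6 -39.4 100.1] [-3.141  0.173  1.436] [-0.6  0.2 -3.7] [ 0.18 -0.13 -0.04] [-0.12  0.48  1.71 -0.21  0.96  0.14]
spout tray [-32.2 -25. ] 50.3 tilt 9.9
time: 10.78
tool_pos: [512.5, -39.3, 99.0]
tcp_rot: [-3.142, 0.166, 1.437]
top [] dark [(10, np.int64(64), np.int64(-56)), (63, np.int64(-85), np.int64(17))]
side [(0.65, np.int64(-14), np.int64(-98)), (0.51, np.int64(-36), np.int64(-2)), (0.44, np.int64(-98), np.int64(15))] dark []
10.9833 [512.9 -40.  100.4] [3.141 0.173 1.434] [-0.3  0.1 -2.8] [ 0.23 -0.15  0.01] [-0.12  0.48  1.71 -0.21  0.96  0.14]
spout tray [-31.6 -25.6] 50.7 tilt 9.9
```

```bash
H="python3 -m handwheel"
$H '0 0.04 0 0 0 0 -1;0 0.12 0 0 0 0 -1;0 0.22 0 0 0 0 -1;0 0.32 0 0 0 0 -1;0 0.42 0 0 0 0 -1;0 0.52 0 0 0 0 -1;0 0.6 0 0 0 0 -1;0 0.62 0 0 0 0 -1'|sed -n 1,3p
python3 n.py; python3 d.py p2 side wrist
```

```text
time: 11.65
tool_pos: [576.3, -47.7, 100.2]
tcp_rot: [3.14, 0.173, 1.436]
top [(0.55, np.int64(-25), np.int64(-11))] dark [(55, np.int64(15), np.int64(20)), (24, np.int64(-30), np.int64(-7)), (62, np.int64(-52), np.int64(23))]
side [(0.64, np.int64(-95), np.int64(10)), (0.62, np.int64(-35), np.int64(4)), (0.49, np.int64(50), np.int64(-94)), (0.39, np.int64(56), np.int64(-88))] dark []
11.85 [574.1 -47.7 100.1] [-3.141  0.173  1.436] [-0.5 -1.  -3.4] [ 0.2  -0.14  0.04] [-0.12  0.57  1.54 -0.2   1.04  0.12]
spout tray [ 29.9 -25.1] 50.4 tilt 9.9
11.95 [574.1 -47.8 100.3] [3.142 0.173 1.436] 16.05777516483817 29.999184608459473 [-0.7  0.6 -2.8] [ 0.2  -0.1   0.04] [-0.12  0.57  1.54 -0.2   1.04  0.12]
```

View pics/p2.png

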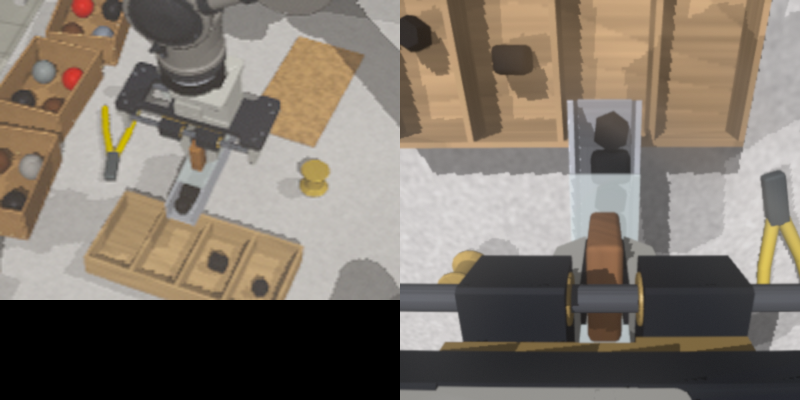

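The picture shows one bead in bay 1, one in bay 2, and the third waiting on the ramp (wrist ~(610,130)).

```bash
H="python3 -m handwheel"
$H '0.04 0 -0.07 0 -0.028 0 -1;0.08 0 -0.14 0 -0.056 0 -1;0.16 0 -0.14 0 -0.056 0 -1;0 0 -0.14 0 -0.056 0 -1;0 0 0 0 0 0 -1;0 0 0 0 0 0 -1'|sed -n 1,3p
python3 n.py
```

```text
time: 12.45
tool_pos: [574.0, -47.8, 99.0]
tcp_rot: [-3.142, 0.166, 1.437]
top [(0.52, np.int64(-25), np.int64(0))] dark [(54, np.int64(14), np.int64(16)), (23, np.int64(-30), np.int64(-7)), (67, np.int64(-53), np.int64(21))]
side [(0.6, np.int64(42), np.int64(-72)), (0.56, np.int64(57), np.int64(-112)), (0.38, np.int64(39), np.int64(0))] dark []
12.65 [574.5 -48.4 100.6] [3.141 0.173 1.434] [-0.5 -0.1 -2.3] [ 0.22 -0.12  0.01] [-0.12  0.57  1.54 -0.2   1.04  0.12]
spout tray [ 30.5 -25.7] 50.8 tilt 9.9
```

```bash
H="python3 -m handwheel"
$H '0 0.04 0 0 0 0 -1;0 0.12 0 0 0 0 -1;0 0.22 0 0 0 0 -1;0 0.32 0 0 0 0 -1;0 0.42 0 0 0 0 -1;0 0.52 0 0 0 0 -1;0 0.6 0 0 0 0 -1;0 0.62 0 0 0 0 -1'|sed -n 1,3p
python3 n.py; python3 d.py p3 side wrist
```

```text
time: 13.32
tool_pos: [637.8, -55.8, 100.2]
tcp_rot: [3.14, 0.173, 1.437]
top [] dark [(37, np.int64(113), np.int64(18)), (56, np.int64(44), np.int64(19))]
side [(0.61, np.int64(-34), np.int64(0)), (0.56, np.int64(-98), np.int64(12)), (0.51, np.int64(37), np.int64(4)), (0.42, np.int64(118), np.int64(-104)), (0.38, np.int64(117), np.int64(-70))] dark []
13.5167 [635.7 -55.9 100.1] [-3.141  0.173  1.436] [-0.2 -0.3 -2.9] [ 0.2  -0.09 -0.01] [-0.12  0.67  1.34 -0.19  1.14  0.09]
spout tray [ 92.  -24.9] 50.4 tilt 9.9
13.6167 [635.6 -56.1 100.4] [3.141 0.173 1.436] 15.827074909903496 29.999157786369324 [ 0.6 -0.9 -2.8] [ 0.19 -0.08  0.01] [-0.12  0.67  1.34 -0.19  1.14  0.09]
```

View pics/p3.png

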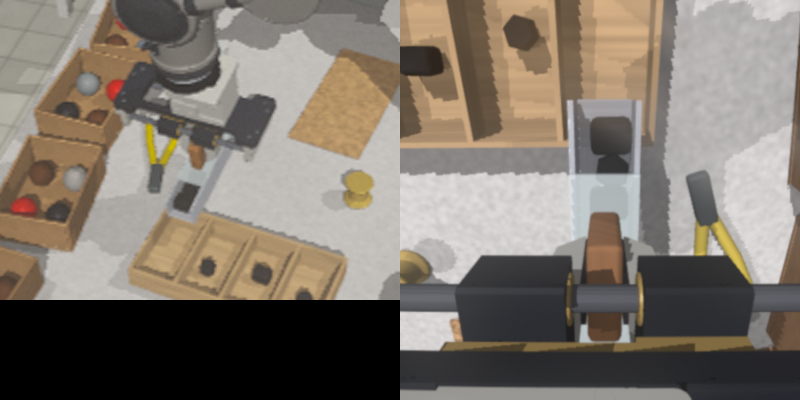

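The picture shows bays 1–3 each holding one bead, and the fourth on the ramp above bay 4.

```bash
H="python3 -m handwheel"
$H '0.04 0 -0.07 0 -0.028 0 -1;0.08 0 -0.14 0 -0.056 0 -1;0.16 0 -0.14 0 -0.056 0 -1;0 0 -0.14 0 -0.056 0 -1;0 0 0 0 0 0 -1;0 0 0 0 0 0 -1'|sed -n 1,3p
python3 n.py
$H '0 -0.04 0 0 0 0 -1;0 -0.12 0 0 0 0 -1;0 -0.22 0 0 0 0 -1;0 -0.32 0 0 0 0 -1;0 -0.42 0 0 0 0 -1;0 -0.52 0 0 0 0 -1;0 -0.6 0 0 0 0 -1;0 -0.62 0 0 0 0 -1'|sed -n 1,3p
python3 n.py; python3 d.py p4 side wrist
```

```text
time: 14.12
tool_pos: [635.3, -56.9, 98.9]
tcp_rot: [-3.141, 0.166, 1.436]
top [(0.36, np.int64(100), np.int64(-33))] dark [(37, np.int64(111), np.int64(12)), (24, np.int64(100), np.int64(-29)), (48, np.int64(44), np.int64(16))]
side [(0.57, np.int64(125), np.int64(-94)), (0.57, np.int64(-92), np.int64(11)), (0.53, np.int64(34), np.int64(7)), (0.46, np.int64(117), np.int64(-104)), (0.44, np.int64(115), np.int64(-67))] dark []
14.3167 [635.9 -57.1 100.6] [3.141 0.173 1.434] [ 1.   0.7 -2.6] [ 0.2  -0.13 -0.01] [-0.12  0.67  1.34 -0.19  1.14  0.09]
spout tray [ 92.5 -26.1] 50.9 tilt 9.9
time: 14.98
tool_pos: [573.3, -46.9, 100.4]
tcp_rot: [-3.141, 0.173, 1.437]
top [] dark [(58, np.int64(12), np.int64(20)), (24, np.int64(-30), np.int64(-7)), (62, np.int64(-56), np.int64(24))]
side [(0.57, np.int64(31), np.int64(10)), (0.54, np.int64(52), np.int64(-64)), (0.45, np.int64(51), np.int64(-94)), (0.4, np.int64(54), np.int64(-89))] dark []
15.1833 [575.1 -47.9 100.5] [3.14  0.173 1.436] [ 0.4  0.2 -2.6] [ 0.14 -0.09 -0.01] [-0.12  0.57  1.53 -0.2   1.04  0.12]
spout tray [ 31.  -25.1] 50.8 tilt 9.9
15.2833 [575.1 -48.  100.4] [3.14  0.173 1.436] 15.959816499400148 29.999121129512787 [-0.2 -0.  -3.2] [ 0.09 -0.08  0.03] [-0.12  0.57  1.53 -0.2   1.04  0.12]
```

View pics/p4.png

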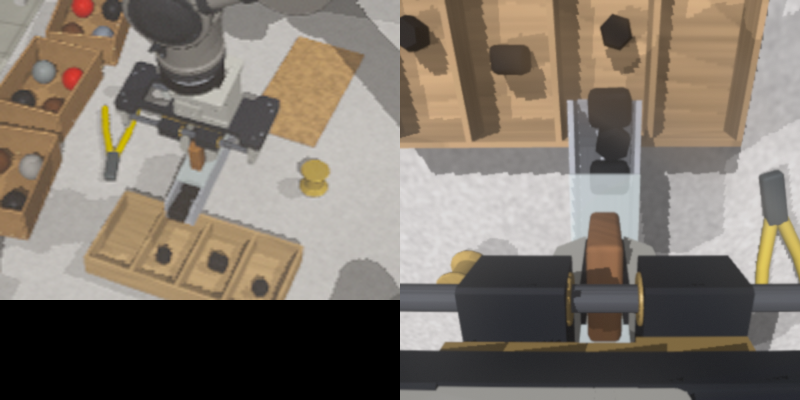

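The bead is still hanging on the lip (wrist ~(610,105)) and bay 4 is empty: back to bay 4, gently.

```bash
H="python3 -m handwheel"
$H '0 0.04 0 0 0 0 -1;0 0.12 0 0 0 0 -1;0 0.22 0 0 0 0 -1;0 0.32 0 0 0 0 -1;0 0.42 0 0 0 0 -1;0 0.52 0 0 0 0 -1;0 0.6 0 0 0 0 -1;0 0.62 0 0 0 0 -1'|sed -n 1,3p
$H '0.04 0 -0.07 0 -0.028 0 -1;0.08 0 -0.14 0 -0.056 0 -1;0.16 0 -0.14 0 -0.056 0 -1;0 0 -0.14 0 -0.056 0 -1;0 0 0 0 0 0 -1;0 0 0 0 0 0 -1'|sed -n 1,3p
python3 n.py; python3 d.py p5 side wrist
```

```text
time: 15.95
tool_pos: [637.8, -56.8, 100.1]
tcp_rot: [3.14, 0.173, 1.435]
time: 16.45
tool_pos: [635.6, -56.9, 98.7]
tcp_rot: [-3.141, 0.166, 1.436]
top [] dark [(36, np.int64(111), np.int64(12)), (56, np.int64(44), np.int64(17))]
side [(0.67, np.int64(87), np.int64(33)), (0.49, np.int64(-37), np.int64(-2)), (0.46, np.int64(34), np.int64(5))] dark []
16.65 [636.  -57.1 100.6] [3.141 0.173 1.434] [-0.2 -0.1 -2.4] [ 0.19 -0.11  0.01] [-0.12  0.67  1.34 -0.19  1.14  0.09]
spout tray [ 92.7 -26.1] 50.8 tilt 9.9
16.75 [636.1 -55.9 100.5] [3.141 0.173 1.436] 15.793333936351107 29.999274015426636 [ 0.   0.2 -2.2] [ 0.18 -0.14 -0.02] [-0.12  0.67  1.34 -0.19  1.14  0.09]
```

View pics/p5.png

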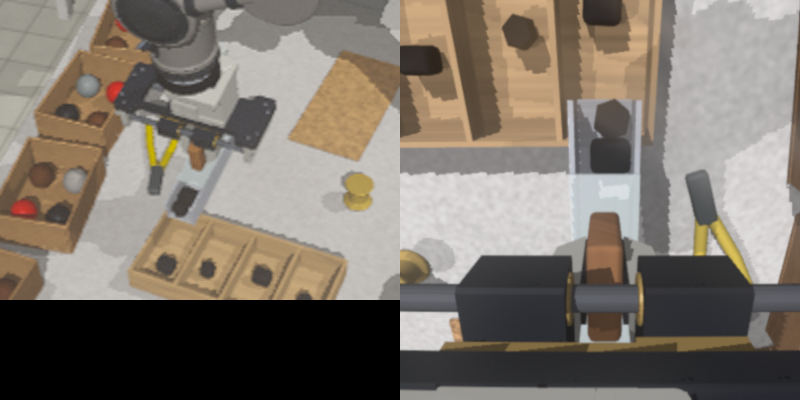

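```bash
H="python3 -m handwheel"
cat > w.py <<'E'
from h import *
C=np.array([558,56.]);a=np.radians(-7.7);E=np.array([[np.cos(a),np.sin(a)],[-np.sin(a),np.cos(a)]])
p=viewer.capture("wrist"); f=p["frame"]; g=f.max(2)
for q in viewer.recognise("bead0",p):
    print("wrist",round(q["score"],2),np.round(q["centre"]),"tray",(E@(toplane(p,q["centre"],14)[0][:2]-C)).round())
r=g[100:210,295:355]; print("ramp dark rows(10s)",[(int((r[i:i+10]<80).sum())) for i in range(0,110,10)])
E
python3 w.py
$H '-0.03 0 0.005 0 0 0 -1;-0.06 0 0.01 0 0 0 -1;-0.09 0 0.015 0 0 0 -1;-0.12 0 0.02 0 0 0 -1;-0.12 0 0.02 0 0 0 -1'|sed -n 1,3p
python3 w.py
$H '0.04 0 -0.07 0 -0.028 0 -1;0.08 0 -0.14 0 -0.056 0 -1;0.16 0 -0.14 0 -0.056 0 -1;0 0 -0.14 0 -0.056 0 -1;0 0 0 0 0 0 -1;0 0 0 0 0 0 -1'|sed -n 1,3p
python3 n.py;python3 w.py
```

```text
wrist 0.94 [40. 37.] tray [-95.  10.]
wrist 0.92 [240.  28.] tray [38. 13.]
wrist 0.86 [331. 155.] tray [ 97. -72.]
wrist 0.86 [139.  61.] tray [-32.  -6.]
wrist 0.8 [322.  13.] tray [91. 21.]
wrist 0.56 [332. 118.] tray [ 98. -45.]
ramp dark rows(10s) [0, 0, 59, 178, 382, 402, 399, 106, 0, 0, 0]
time: 17.27
tool_pos: [634.3, -69.2, 100.5]
tcp_rot: [3.141, 0.173, 1.435]
wrist 0.89 [132.  38.] tray [-33.  -5.]
wrist 0.73 [240.   8.] tray [39. 11.]
wrist 0.72 [330. 154.] tray [ 97. -85.]
wrist 0.64 [333. 119.] tray [ 98. -58.]
wrist 0.61 [31. 14.] tray [-95.  10.]
ramp dark rows(10s) [0, 0, 92, 203, 386, 406, 401, 106, 0, 0, 0]
time: 17.87
tool_pos: [633.9, -68.8, 98.9]
tcp_rot: [-3.141, 0.166, 1.436]
top [] dark [(58, np.int64(108), np.int64(-8)), (17, np.int64(92), np.int64(27)), (47, np.int64(46), np.int64(1))]
side [(0.64, np.int64(37), np.int64(5)), (0.58, np.int64(98), np.int64(-9)), (0.55, np.int64(-94), np.int64(17)), (0.42, np.int64(92), np.int64(29)), (0.41, np.int64(121), np.int64(-98))] dark []
18.0667 [634.3 -69.1 100.7] [3.141 0.173 1.434] [ 0.3  0.3 -2.4] [ 0.24 -0.09  0.02] [-0.14  0.67  1.35 -0.19  1.13  0.08]
spout tray [ 92.6 -38.2] 50.9 tilt 9.9
wrist 0.96 [135.  38.] tray [-31.  -5.]
wrist 0.76 [240.  12.] tray [39.  9.]
wrist 0.72 [331. 137.] tray [ 97. -71.]
wrist 0.64 [332.  34.] tray [97. -3.]
wrist 0.59 [31. 17.] tray [-96.   9.]
ramp dark rows(10s) [0, 0, 110, 320, 400, 230, 0, 0, 0, 0, 0]
```

```bash
H="python3 -m handwheel"
$H '0 -0.04 0 0 0 0 -1;0 -0.13 0 0 0 0 -1;0 -0.25 0 0 0 0 -1;0 -0.37 0 0 0 0 -1;0 -0.49 0 0 0 0 -1;0 -0.6 0 0 0 0 -1;0 -0.68 0 0 0 0 -1;0 -0.71 0 0 0 0 -1'|sed -n 1,3p
python3 w.py
$H '0.04 0 -0.07 0 -0.028 0 -1;0.08 0 -0.14 0 -0.056 0 -1;0.16 0 -0.14 0 -0.056 0 -1;0 0 -0.14 0 -0.056 0 -1;0.16 0 -0.14 0 -0.056 0 -1;0 0 0 0 0 0 -1;0 0 0 0 0 0 -1;0 0 0 0 0 0 -1'|sed -n 1,3p
python3 n.py;python3 w.py
```

```text
time: 18.83
tool_pos: [562.9, -58.0, 100.5]
tcp_rot: [-3.141, 0.173, 1.437]
wrist 0.88 [247.  41.] tray [-31.  -6.]
wrist 0.87 [354.  10.] tray [38. 11.]
wrist 0.86 [445.  37.] tray [98. -4.]
wrist 0.85 [142.  12.] tray [-95.  11.]
wrist 0.81 [331. 138.] tray [ 24. -71.]
wrist 0.61 [436.   2.] tray [89. 16.]
ramp dark rows(10s) [0, 0, 124, 347, 408, 246, 0, 0, 0, 0, 0]
time: 19.6
tool_pos: [564.4, -59.8, 100.3]
tcp_rot: [3.14, 0.169, 1.434]
top [] dark [(57, np.int64(3), np.int64(-1)), (57, np.int64(-64), np.int64(2))]
side [(0.59, np.int64(22), np.int64(-12)), (0.47, np.int64(-32), np.int64(-5)), (0.41, np.int64(96), np.int64(25))] dark []
19.8 [564.2 -58.7 100.4] [3.141 0.173 1.435] [ 0.1 -0.6 -2.3] [ 0.21 -0.15 -0.05] [-0.14  0.56  1.57 -0.2   1.03  0.1 ]
spout tray [ 21.7 -37.3] 50.6 tilt 9.9
wrist 0.96 [322.  44.] tray [20. -8.]
wrist 0.87 [242.  37.] tray [-32.  -4.]
wrist 0.76 [139.  13.] tray [-95.  10.]
wrist 0.72 [439.  38.] tray [96. -5.]
wrist 0.57 [349.   9.] tray [37. 11.]
wrist 0.55 [437.   2.] tray [91. 15.]
ramp dark rows(10s) [0, 0, 0, 0, 0, 0, 0, 0, 0, 0, 0]
```

```bash
H="python3 -m handwheel"
$H '-0.07 0 -0.2 0 0.02 0 -1;-0.07 0 -0.39 0 0.055 0 -1;-0.07 0 -0.39 0 0.055 0 -1;-0.07 0 -0.39 0 0.055 0 -1'|sed -n 1,3p
$H '-0.2 -0.04 0 0 0 0 -1;-0.45 -0.08 0 0 0 0 -1;-0.7 -0.12 0 0 0 0 -1;-0.89 -0.16 0 0 0 0 -1'|sed -n 1,3p
$H '-0.25 -0.04 0 0 0 0 -1;-0.5 -0.08 0 0 0 0 -1;-0.7 -0.12 0 0 0 0 -1;-0.89 -0.16 0 0 0 0 -1'|sed -n 1,3p
$H '-0.25 -0.04 0 0 0 0.004 -1;-0.5 -0.08 0 0 0 0.004 -1;-0.7 -0.12 0 0 0 0.004 -1;-0.85 -0.15 0 0 0 0.004 -1;-0.89 -0.16 0 0 0 0.004 -1;-0.89 -0.16 0 0 0 0.004 -1;-0.89 -0.16 0 0 0 0.004 -1'
python3 n.py; python3 -c "
from h import *
p=viewer.capture('side');m=viewer.cut_out('mat',p)[0];print(np.round(rect(p,m['pixels'],4)[0]))"
```

```text
time: 20.23
tool_pos: [564.4, -60.2, 140.7]
tcp_rot: [3.139, 0.003, 1.434]
time: 20.57
tool_pos: [534.9, -145.5, 138.3]
tcp_rot: [-3.139, 0.003, 1.437]
time: 20.9
tool_pos: [507.2, -231.3, 138.3]
tcp_rot: [-3.138, 0.002, 1.436]
time: 21.48
tool_pos: [480.4, -315.8, 139.1]
tcp_rot: [-3.14, -0.0, 1.424]
contact_force: [0.1, 0.2, -2.5]
grip_width: 15.6
finger_force: 30.0
top [(0.59, np.int64(26), np.int64(-15)), (0.43, np.int64(-24), np.int64(-16))] dark [(35, np.int64(92), np.int64(24)), (20, np.int64(98), np.int64(-4)), (19, np.int64(40), np.int64(8)), (33, np.int64(20), np.int64(-11)), (23, np.int64(-30), np.int64(-7)), (17, np.int64(-93), np.int64(9))]
side [(0.64, np.int64(22), np.int64(-16)), (0.64, np.int64(-93), np.int64(12)), (0.45, np.int64(38), np.int64(3)), (0.39, np.int64(94), np.int64(23))] dark []
21.6833 [ 480.8 -316.   139.9] [3.141 0.    1.425] [ 0.   0.3 -2. ] [-0.03 -0.09  0.01] [-0.71  0.51  1.51  0.    1.12 -0.57]
spout tray [ -25.6 -296. ] 103.9 tilt 0.0
[ 484. -306.]
```

All six beads are seen in the tray from above. Lower, release, retreat.

```bash
H="python3 -m handwheel"
$H '0 0 0.2 0 0 0 -1;0 0 0.4 0 0 0 -1;0 0 0.55 0 0 0 -1;0 0 0.67 0 0 0 -1;0 0 0.76 0 0 0 -1;0 0 0.82 0 0 0 -1;0 0 0.86 0 0 0 -1;0 0 0.88 0 0 0 -1'
$H '0 0 0.01 0 0 0 -1;0 0 0.01 0 0 0 -1;0 0 0.01 0 0 0 -1'
```

```text
time: 22.45
tool_pos: [480.6, -317.1, 51.9]
tcp_rot: [3.141, 0.0, 1.423]
contact_force: [-0.2, 0.8, -2.2]
grip_width: 15.7
finger_force: 30.0
time: 22.7
tool_pos: [480.8, -317.4, 51.6]
tcp_rot: [3.14, 0.001, 1.423]
contact_force: [0.1, 0.4, -1.3]
grip_width: 16.0
finger_force: 30.0
```

```bash
H="python3 -m handwheel"
$H '0 0 0.01 0 0 0 -1;0 0 0.01 0 0 0 -1;0 0 0.01 0 0 0 -1'|sed -n 4p
$H '0 0 0 0 0 0 1;0 0 0 0 0 0 1;0 0 0 0 0 0 1;0 0 0 0 0 0 1;0 0 0 0 0 0 1;0 0 0 0 0 0 1;0 0 0 0 0 0 1;0 0 0 0 0 0 1'|sed -n 4,6p
$H '0 0 0 0 0 0 1;0 0 0 0 0 0 1;0 0 0 0 0 0 1;0 0 0 0 0 0 1'|sed -n 5,6p
$H '0 0 -0.1 0 0 0 1;0 0 -0.4 0 0 0 1;0 0 -0.8 0 0 0 1;0 0 -1 0 0 0 1;0 0 -1 0 0 0 1;0 0 -1 0 0 0 1'
python3 - <<'E'
from h import *
for c in ("top","wrist"):
    p=viewer.capture(c)
    for n,z in (("shaker",44),("mat",4)):
        r=viewer.cut_out(n,p)
        if r: print(c,n,rect(p,r[0]["pixels"],z))
E
python3 n.py
```

```text
contact_force: [-0.1, 0.5, 1.0]
contact_force: [-0.2, -0.5, -0.1]
grip_width: 64.7
finger_force: 0.0
grip_width: 89.9
finger_force: 0.0
time: 24.45
tool_pos: [481.0, -317.6, 152.0]
tcp_rot: [3.138, 0.002, 1.423]
contact_force: [0.4, 0.7, 0.4]
grip_width: 91.3
finger_force: 0.0
top shaker ((485.5899353027344, -290.03570556640625), (129.64378356933594, 40.79322814941406), 79.66375732421875)
top mat ((488.53582763671875, -283.94189453125), (171.31849670410156, 113.2955322265625), 80.59708404541016)
wrist shaker ((480.49163818359375, -317.9314270019531), (164.97412109375, 37.906898498535156), 81.57015991210938)
wrist mat ((483.35662841796875, -311.86822509765625), (219.56271362304688, 110.08726501464844), 80.25725555419922)
top [(0.63, np.int64(-28), np.int64(-6)), (0.57, np.int64(98), np.int64(26)), (0.54, np.int64(108), np.int64(-3)), (0.52, np.int64(30), np.int64(-10))] dark [(36, np.int64(92), np.int64(24)), (20, np.int64(98), np.int64(-4)), (20, np.int64(39), np.int64(8)), (31, np.int64(20), np.int64(-11)), (25, np.int64(-31), np.int64(-7)), (20, np.int64(-94), np.int64(9))]
side [(0.67, np.int64(97), np.int64(21)), (0.55, np.int64(16), np.int64(-7)), (0.44, np.int64(-97), np.int64(13)), (0.41, np.int64(-36), np.int64(2))] dark []
24.95 [ 480.3 -317.   149.6] [-3.141 -0.     1.423] [ 0.3 -0.3 -0.8] [-0.05 -0.1  -0.  ] [-0.72  0.5   1.49  0.    1.15 -0.57]
spout tray [ -25.9 -297.1] 113.6 tilt -0.0
```

Shaker is on the mat near its centre, released, and all six beads are in the tray.

```bash
python3 -c "
from plant import bot;print(bot.close_job())"
```

```text
the job is handed in; nothing more can be done
None
```

I handed the job in at about 25 s: all six beads are in the tray (one each in bays 1 and 2, two each in bays 3 and 4), and the shaker is back on its mat and released; no verdict came back, and I viewed 11 pictures, one over the limit of 10.

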